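# Refit the washed pre-filter in the solder-fume extractor and set it running on speed three

### The arm

A 6-joint arm with a two-finger parallel gripper is mounted at the origin on the work surface. World frame = base frame: x ahead of the robot, y to its left, z up, the work surface at z = 0. Lengths are in m, angles in rad, forces in N, time in s.
With the tool pointing down it reaches from about 0.35 to 0.95 m from the base axis. Payload 17.4 kg.
Tool frame: the origin (TCP) lies at the very end of the fingers, on their centre line; the grasp point (between the pads) lies 19 mm behind it (bot.grasp_offset is the distance from the TCP to the grasp point, in m); z points along the fingers, y is the line along which they close (so a half turn about z gives the same grasp; the last joint's range is limited). The gripper opens to 93 mm and grips with 3 to 60 N. Pads are 15 mm wide; open, the fingers measure 128 mm over their backs; the gripper's body (75 mm by 188 mm) begins 65 mm behind the grasp point.
Start: joints at [-1.254, 0.116, 1.442, -0, 1.584, -0.038], TCP at [0.234, -0.633, 0.219] pointing down, gripper open.
Joint ranges: [-2.83, 2.83], [-0.83, 2.19], [0.07, 2.5], [-1.14, 4.28], [0.01, 3], [-2.97, 2.97]. Speed limits (rad/s): [1.89, 1.89, 2.22, 3.14, 3.14, 3.14].

### API

Orientations are given as a unit quaternion [x, y, z, w].
In Python, from cell import bot gives the robot as it stands.
- The arm moves only by the tool play_rows, never from a script. Its argument "increments" is a list that holds one entry, the list of rows, each a list of 7 numbers: the shift along the tool's x, y, z normalised to -1 to 1, where 1 is 120 mm, then the turn, a rotation vector about the tool's x, y, z normalised to -1 to 1, where 1 is 10 degrees, then the opening, from 0 (shut) to 1 (fully open). In form: [[[x, y, z, rx, ry, rz, claw], ...]]. A call has 1 to 5 rows; each row shifts and turns the commanded pose from where the row before left it, along the tool's axes as they then stand; what a row does not reach is not made up. A row lasts 1/8 s, in which the tool goes at most 62.5 mm and 10.7 degrees, less where a joint would pass 70% of its speed; a pose out of reach is approached as far as the arm can. A call with a number of a shift or a turn outside -1 to 1 is refused whole. A call with a gripper value outside its range is refused whole. The fingers move at their own pace and stop on an object; "force" is the grip in N (left out, the last holds). Time passes only in rows, so rows that do not move let the fingers close. It gives the time, the measured TCP pose, the force, the opening and the grip force at its end, in the units of the state.
- bot.sense(): the state, without advancing time (a new reading comes with each control period).
- bot.read_camera(name): name is "scene" or "side" or "wrist"; returns the picture (480x640x3 uint8, red, green, blue); there is no depth.
- bot.get_calibration(name): a dict with "fx", "fy", "cx", "cy" (pixels), "pose" (4x4, takes a point from camera to world coordinates). Camera axes: x right, y down, z forward; pixel columns grow to the right and rows downward; lengths in m; the calibration is good to about 2 mm. A picture is of the moment at which its call begins: read the wrist's pose just before it. get_calibration takes no time and is no camera call; for the wrist camera it gives the pose at the moment of the call.
- bot.hand_in(): hands the job in; it is judged then, once.
The state is a dict: "time_s": time; "q": joint angles; "qvel": joint speeds; "effort": joint torques, N m; "eef_pos": TCP position; "orientation": TCP orientation; "force": force on the tool from outside, world axes, zero at the start; "ft_torque": the same for the moment, N m; "gripper_width": opening from 0.0 (shut) to 1.0 (fully open); "finger_force": force on a finger pad.
Only numpy, scipy, OpenCV 4.12 (cv2) and the standard library are available. Lean on these libraries where they do the work, as an engineer would, in place of code of your own. Each camera call takes 0.05 s, during which the arm holds its last target. There are 200 camera calls.

### The job

The fume extractor was left running without its pre-filter, which has been washed and lies on the bench. Turn the selector anticlockwise to its off stop, then swing the lid fully open, lower the filter, without dropping it, until it lies flat on the bottom of the bay, and shut the lid completely. Only then click the selector to speed three, the mark with three dots; leave the other things on the bench alone.

Things in the scene. Friction and masses are not known exactly. Their poses are not given: they have to be found in the camera images.
- extractor: White steel fume extractor fixed to the bench: depth x -85 to +95 mm, width y -155 to +155, top face 115 mm high. Origin on its underside; x points to its rear, y to its left, z up. The left part of the top (y -35 to +155) is the louvred lid over the filter bay, the right part (y -155 to -35) a grey control plate with the selector, its only control.
- bay (a point): Centre of the filter bay's floor, extractor frame (5, 60, 59) mm, same axes as the extractor. The bay is a well 120 mm in x by 160 mm in y, 56 mm deep, with straight walls up to the top face and a flat floor.
- lid (a joint): Hinge of the lid: 0 shut, grows as the front edge rises, end stop 1.75 (leaning 10 degrees back past upright); upright or beyond leaves room for the filter. Stiff friction hinge (0.35 N m, lid 0.3 kg): the lid stays at whatever angle it is left, so it must be pushed down until shut. About 5 N at the handle moves it.
- lid_hinge (a point): Centre of the lid's hinge axis, at the rear edge of the lid, extractor frame (80, 60, 115) mm. The axis runs along the extractor's y. The lid panel is 145 mm long from here to its front edge, 186 mm wide and 8 mm thick.
- lid_handle (a point): Middle of the lid's round steel bar handle, 12 mm thick, 110 mm long, parallel to the hinge axis; the bar's centre is 35 mm off the lid's top face, on a post at each end. With the lid shut it lies 125 mm in front of the hinge axis and 43 mm above it (top face of the lid: 8 mm above). It turns with the lid.
- selector (a joint): Angle of the selector, growing clockwise seen from above. Click positions every 0.524 rad (30 degrees): 0 off, 0.524 speed one, 1.047 speed two, 1.571 speed three, 2.094 speed four. End stops 0.05 beyond off and beyond speed four. A sprung detent pulls it into the nearest click (about 0.1 N m to turn out of one). It starts on one of the four speeds.
- selector_grip (a point): On the selector's vertical axis, 142 mm above the bench, in the upper half of its grip; extractor frame (-20, -95, 142) mm. Black knob: skirt 56 mm across, 10 mm high, and across it a straight bar grip 64 mm long, 18 mm wide, its top 39 mm above the plate. One bar end is a pointed nose with a white line on top; point x points along the bar to the nose.
- mark_three (a point): Speed-three mark on the control plate: a radial row of three black dots; this point is the middle dot, 45 mm from the selector axis. Marks lie every 30 degrees behind the knob: a black ring (off) 60 degrees to the left of the extractor's +x, then clockwise one dot, two dots (along +x), three dots, four dots. The nose points at the set one.
- filter: Loose pre-filter cassette (0.22 kg): grey plastic frame 110 mm in x, 150 mm in y, 26 mm high with metal mesh, lying handle up. Origin at the centre of its underside, z up. It fits the bay lying flat with its x along the extractor's x, either way round, with 5 mm play on each side; seated, its handle is below the top face.
- filter_handle (a point): Middle of the filter's straight handle: a bar 84 mm long along the filter's x, 16 mm wide (y) and 12 mm high, on two short posts over the centre of the frame; this point is 44 mm above the underside, the bar's top 50 mm, its lower edge 12 mm above the frame.
- board_holder: Bystander: black circuit board holder with a green board clamped in it, 100 x 254 x 78 mm, loose; origin at the centre of its underside.
- solder_reel: Bystander: metal solder reel standing on its flange, 64 mm across, 45 mm high, loose; origin at the centre of its underside.
- flux_bottle: Bystander: white plastic bottle, 56 mm across, 130 mm high, loose; origin at the centre of its underside.
There are look-alikes about, which are no part of the job. Of the things like the filter, leave any that is purple; of the rest the larger one is meant.

How it is judged:
On the way, in this order (a step that is already met when the one before it is completed fails the run):
1. the selector is at its off stop (within 0.15 rad) with the lid shut (value of joint selector below 0.15 rad and value of joint lid below 0.04 rad), for 0.2 s.
2. the lid is swung open beyond 1.35 rad (value of joint selector below 0.15 rad and value of joint lid above 1.35 rad), for 0.2 s.
3. the filter is lowered, still in the fingers, to within 10 mm of the bay floor (z of filter in the frame of bay below 0.01 m and horizontal distance between filter and bay below 0.015 m and contact force between the fingers and filter above 0.3 N), for 0.1 s.
4. the lid is shut (within 0.04 rad) over the seated filter, the selector still off (all of step 1 and z of filter in the frame of bay between -0.004 and 0.004 m and horizontal distance between filter and bay below 0.012 m and angle between filter's own z axis and vertical below 0.06 rad), for 0.2 s.
5. the selector is clicked to speed three (within 0.15 rad) (value of joint selector between 1.42 and 1.72 rad and value of joint lid below 0.04 rad), for 0.2 s.
At the end, for the whole second after the job is handed in: The selector rests in the speed-three click (within 0.15 rad), the lid is shut (within 0.04 rad) and the filter lies still and flat (within 0.06 rad) on the bay floor (within 4 mm in height, 12 mm sideways) (all of step 5 and z of filter in the frame of bay between -0.004 and 0.004 m and horizontal distance between filter and bay below 0.012 m and angle between filter's own z axis and vertical below 0.06 rad and velocity of joint selector between -0.05 and 0.05 rad/s and linear speed of filter below 0.02 m/s); the robot touches nothing.
It fails at once if the selector leaves off while the lid is open (lid beyond 0.1 rad, selector beyond 0.35 rad) (value of joint lid above 0.1 rad and value of joint selector above 0.35 rad).
It fails at once if the board holder is moved more than 40 mm (distance of board_holder from where it was at the start of the episode above 0.04 m).
It fails at once if the solder reel is moved more than 40 mm (distance of solder_reel from where it was at the start of the episode above 0.04 m).
It fails at once if the flux bottle is moved more than 40 mm (distance of flux_bottle from where it was at the start of the episode above 0.04 m).
It also fails if it takes over 72 s, if anything falls off the work surface, if the arm or the gripper's body presses on something with over 40 N, if the wrist force passes 120 N, or if a joint passes its speed limit or range.

## Working session

There is one attempt and no reset: what is moved stays moved. The work goes in short steps, Python scripts to look and compute and a tool call to move; the robot and the scene stay as the last step left them, time stands still between calls to the robot, and variables do not carry over. Pictures are saved under pics/ and viewed, at most 10 in all, crops included, and the job is handed in when it is done.

Besides the shell and the picture viewer there is one more tool, called after "Emit:" as name([rows], argument=value, ...), one row to a line, values as JSON. play_rows: Moves the arm, as the interface text tells. Its arguments: {"type":"object","properties":{"increments":{"type":"array"},"force":{"type":"number"}},"required":["increments"]}

```bash
mkdir -p pics; ls; python3 - <<'E'
from cell import bot
import cv2,json,numpy as np
s=bot.sense();print({k:np.round(v,3).tolist() for k,v in s.items()})
a=[]
for n in("scene","side","wrist"):
    c=bot.get_calibration(n);print(n,c["fx"],c["cx"],c["cy"],np.round(c["pose"],4).tolist())
    im=bot.read_camera(n);cv2.imwrite(f"pics/{n}0.png",im[:,:,::-1])
E
```

```text
pics
{'time_s': 0.0, 'q': [-1.254, 0.117, 1.442, -0.0, 1.584, -0.038], 'qvel': [-0.001, 0.0, 0.002, -0.001, 0.001, -0.0], 'effort': [-0.002, -72.127, -62.261, 0.078, 0.024, -0.0], 'eef_pos': [0.234, -0.633, 0.218], 'orientation': [0.984, 0.176, -0.0, -0.001], 'force': [-0.06, -0.165, -0.155], 'ft_torque': [-0.032, -0.044, 0.066], 'finger_force': 0.0, 'gripper_width': 1.0}
scene 541.6540780409871 321.08309619075027 233.71116355963136 [[-0.6594, 0.6017, -0.4508, 1.1451], [0.7518, 0.5334, -0.3877, 0.6091], [0.0072, -0.5946, -0.804, 1.1846], [0.0, 0.0, 0.0, 1.0]]
side 619.477966351597 314.89760755103515 233.48161638940192 [[-0.7163, -0.3745, 0.5888, -0.2439], [-0.6977, 0.3721, -0.6122, 0.9179], [0.0102, -0.8493, -0.5278, 0.8193], [0.0, 0.0, 0.0, 1.0]]
wrist 389.55299242161374 325.2846090316325 241.17908849561502 [[0.3475, -0.9026, -0.2541, 0.3064], [-0.9377, -0.3349, -0.0927, -0.6079], [-0.0015, 0.2705, -0.9627, 0.3842], [0.0, 0.0, 0.0, 1.0]]
```

View pics/scene0.png

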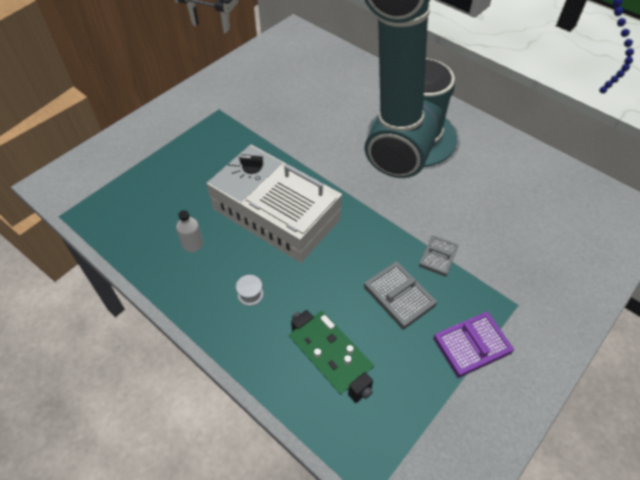

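View pics/side0.png

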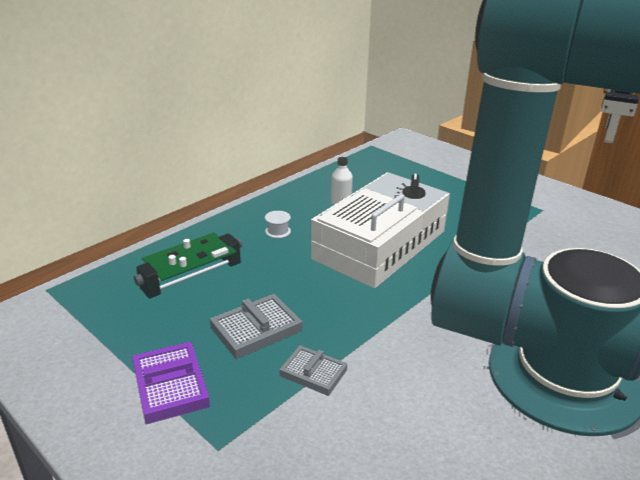

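```bash
cat > h.py <<'E'
from cell import bot
import cv2,numpy as np
from scipy.spatial.transform import Rotation as R
def ray(c,uv):
    c=bot.get_calibration(c) if isinstance(c,str) else c
    P=np.array(c["pose"]);d=P[:3,:3]@[(uv[0]-c["cx"])/c["fx"],(uv[1]-c["cy"])/c["fy"],1]
    return P[:3,3],d/np.linalg.norm(d)
def plane(c,uv,z):
    o,d=ray(c,uv);return o+d*(z-o[2])/d[2]
def tri(c1,u1,c2,u2):
    A=[];b=[]
    for c,u in((c1,u1),(c2,u2)):
        o,d=ray(c,u);M=np.eye(3)-np.outer(d,d);A.append(M);b.append(M@o)
    p=np.linalg.lstsq(np.vstack(A),np.hstack(b),rcond=None)[0]
    return p,[round(1000*np.linalg.norm(a@p-x),1) for a,x in zip(A,b)]
def proj(c,p):
    P=np.array(c["pose"]);q=P[:3,:3].T@(np.array(p)-P[:3,3]);return np.array([c["fx"]*q[0]/q[2]+c["cx"],c["fy"]*q[1]/q[2]+c["cy"]])
def go(p,rot=None):
    "shift (units of 120mm, tool axes) and turn (units of 10 deg) to reach TCP p, rotation rot"
    s=bot.sense();r=R.from_quat(s["orientation"])
    sh=r.inv().apply(np.array(p)-s["eef_pos"])/.12
    t=np.zeros(3) if rot is None else np.degrees((r.inv()*rot).as_rotvec())/10
    return np.round(sh,3),np.round(t,3)
def down(yaw):
    "tool down, tool x axis at yaw in world"
    return R.from_euler('z',yaw)*R.from_euler('x',np.pi)
E
python3 - <<'E'
import cv2,numpy as np
a=cv2.imread("pics/scene0.png");b=cv2.imread("pics/side0.png")
f=lambda i,x,y,w:cv2.resize(i[y:y+w*3//4,x:x+w],(400,300),interpolation=cv2.INTER_CUBIC)
# scales: 400/w
cv2.imwrite("pics/m1.png",np.vstack([np.hstack([f(a,200,140,160),f(b,305,160,160)]),np.hstack([f(a,360,230,160),f(b,200,285,160)])]))
E
```

```text
(no output)
```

View pics/m1.png

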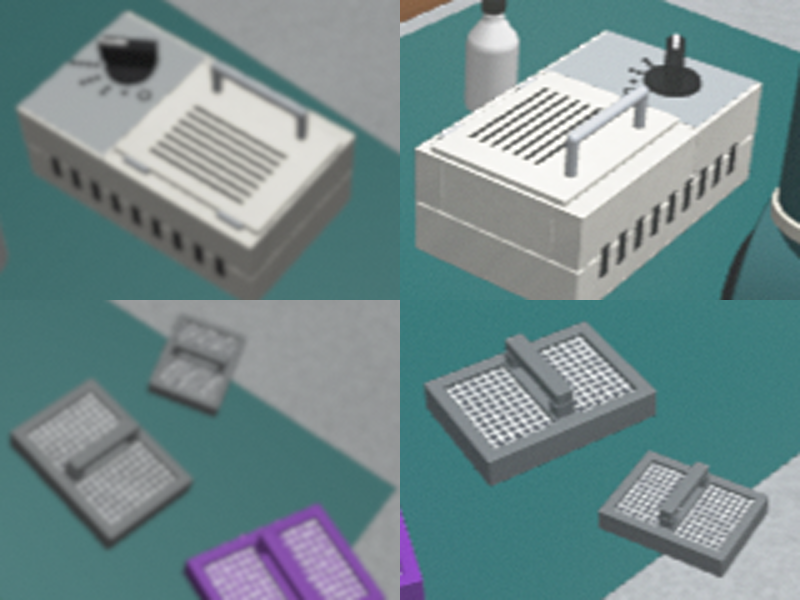

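The scene shows three look-alikes: the larger grey cassette (scene 400,294; side 256,324), a smaller grey one (439,255) and a purple one (474,343). The larger grey one is meant, because purple is excluded and it is clearly bigger than the other; the crop confirms it. In the crop the selector nose points left, towards the four-dot or three-dot mark.

```bash
python3 - <<'E'
from h import *
S=lambda x,y:(200+x/2.5,140+y/2.5)
D=lambda x,y:(305+x/2.5,160+y/2.5)
sc=dict(FR=(128,10),FL=(353,135),RL=(253,247),RR=(18,107));sd=dict(FR=(362,85),FL=(182,217),RL=(17,150),RR=(208,30))
model=dict(FR=(-.085,-.155),FL=(-.085,.155),RL=(.095,.155),RR=(.095,-.155))
P=[];M=[]
for k in sc:
    p,e=tri("scene",S(*sc[k]),"side",D(*sd[k]));print(k,p.round(4),e,plane("scene",S(*sc[k]),.115).round(4),plane("side",D(*sd[k]),.115).round(4));P.append(p[:2]);M.append(model[k])
P=np.array(P);M=np.array(M)
a=P-P.mean(0);b=M-M.mean(0)
th=np.arctan2((b[:,0]*a[:,1]-b[:,1]*a[:,0]).sum(),(a*b).sum())
c,s=np.cos(th),np.sin(th);Rm=np.array([[c,-s],[s,c]]);o=P.mean(0)-Rm@M.mean(0)
print("ext yaw",np.degrees(th),o)
for n,q in dict(sel=(-.02,-.095),bay=(.005,.06),handle=(-.045,.06)).items():print(n,(o+Rm@q).round(4))
# handle ends and selector
print("handle",tri("scene",S(213,70),"side",D(242,92))[0],tri("scene",S(304,118),"side",D(173,140)))
print("nose/tip?",tri("scene",S(105,42),"side",D(275,40)))
print("knob far",plane("scene",S(155,42),.154),plane("scene",S(105,42),.154))
# filter handle bar: scene ends mid top
F=lambda x,y:(360+x/2.5,230+y/2.5);G=lambda x,y:(200+x/2.5,285+y/2.5)
p1=tri("scene",F(133,433-300),"side",G(565-400,397-300));p2=tri("scene",F(75,465-300),"side",G(516-400,342-300));print("fh",p1,p2)
for k,u,v in(("c1",(93,82),(88,180)),("c2",(190,182),(255,100))):print(k,tri("scene",F(*u),"side",G(*v)))
# filter top corners: scene left(12,137) top(93,82) right(190,185) bottom(108,242)
for z in(.026,):
  for u in((12,137),(93,82),(190,185),(108,242)):print(plane("scene",F(*u),z).round(4))
  for u in((26,88),(185,22),(255,95),(90,170)):print(plane("side",G(*u),z).round(4))
for n,u,c,z in(("reel",(249,285),"scene",.045),("bottle",(184,216),"scene",.13),("boardA",(302,320),"scene",.07),("boardB",(360,386),"scene",.07),("smallfilter",(439,250),"scene",.02)):print(n,plane(c,u,z).round(3))
E
```

```text
FR [ 0.4393 -0.2601  0.1137] [np.float64(0.5), np.float64(0.5)] [ 0.4405 -0.2585  0.115 ] [ 0.4382 -0.2589  0.115 ]
FL [0.4129 0.0463 0.1142] [np.float64(1.0), np.float64(1.0)] [0.4142 0.0478 0.115 ] [0.4125 0.0457 0.115 ]
RL [0.5876 0.0652 0.1136] [np.float64(1.2), np.float64(1.2)] [0.5891 0.0672 0.115 ] [0.5863 0.0652 0.115 ]
RR [ 0.6173 -0.2441  0.1145] [np.float64(2.1), np.float64(2.1)] [ 0.619  -0.2412  0.115 ] [ 0.6177 -0.247   0.115 ]
ext yaw 5.310001878017839 [ 0.50930225 -0.09863736]
sel [ 0.4982 -0.1951]
bay [ 0.5087 -0.0384]
handle [ 0.4589 -0.0431]
handle [ 0.4678691  -0.10008245  0.15449558] (array([0.45506553, 0.01399569, 0.15589146]), [np.float64(3.5), np.float64(3.5)])
nose/tip? (array([ 0.51356964, -0.21386616,  0.15148034]), [np.float64(1.0), np.float64(1.0)])
knob far [ 0.48078708 -0.17127682  0.154     ] [ 0.51585139 -0.21069031  0.154     ]
fh (array([0.46296214, 0.32186906, 0.03821719]), [np.float64(5.0), np.float64(5.0)]) (array([0.53536808, 0.30562526, 0.04487329]), [np.float64(1.8), np.float64(1.8)])
c1 (array([0.46141501, 0.32464617, 0.01772538]), [np.float64(68.7), np.float64(68.7)])
c2 (array([0.42638657, 0.33658853, 0.02572802]), [np.float64(67.1), np.float64(67.1)])
[0.5422 0.2361 0.026 ]
[0.4358 0.2574 0.026 ]
[0.4699 0.3997 0.026 ]
[0.5724 0.376  0.026 ]
[0.5601 0.3767 0.026 ]
[0.5343 0.2302 0.026 ]
[0.426 0.255 0.026]
[0.4518 0.4011 0.026 ]
reel [0.74  0.031 0.045]
bottle [ 0.738 -0.189  0.13 ]
boardA [0.734 0.201 0.07 ]
boardB [0.767 0.398 0.07 ]
smallfilter [0.327 0.314 0.02 ]
```

```bash
python3 - <<'E'
from h import *
print(go((.498,-.195,.24),down(np.radians(-54.7))))
E
```

```text
(array([ 3.327, -2.658, -0.18 ]), array([-4.000e-03,  3.000e-03,  7.503e+00]))
```

Emit:
play_rows([
  [[0.37,-0.295,-0.02,0,0,0,1],[0.37,-0.295,-0.02,0,0,0,1],[0.37,-0.295,-0.02,0,0,0,1],[0.37,-0.295,-0.02,0,0,0,1],[0.37,-0.295,-0.02,0,0,0,1]],
])

```text
time_s: 0.78
eef_pos: [0.3817, -0.3881, 0.2306]
orientation: [0.984, 0.176, 0.0, -0.0]
force: [0.8, -0.4, -1.1]
gripper_width: 0.995
finger_force: 0.0
```

Emit:
play_rows([
  [[0.37,-0.295,-0.02,0,0,0,1],[0.37,-0.295,-0.02,0,0,0,1],[0.37,-0.295,-0.02,0,0,0,1],[0.37,-0.295,-0.02,0,0,0,1]],
])

```text
time_s: 1.27
eef_pos: [0.4991, -0.1936, 0.2403]
orientation: [0.984, 0.176, 0.0, 0.0]
force: [0.2, -0.1, -0.9]
gripper_width: 0.999
finger_force: 0.0
```

Emit:
play_rows([
  [[0,0,0,0,0,0,1],[0,0,0,0,0,0,1]],
])

```text
time_s: 1.52
eef_pos: [0.4984, -0.1955, 0.24]
orientation: [0.984, 0.177, -0.0, 0.0]
force: [-0.2, -0.4, 0.5]
gripper_width: 1.003
finger_force: 0.0
```

```bash
python3 - <<'E'
from h import *
import json
s=bot.sense();print(s["eef_pos"],s["q"],s["time_s"])
c=bot.get_calibration("wrist");im=bot.read_camera("wrist")
cv2.imwrite("pics/w1.png",im[:,:,::-1]);json.dump({k:np.array(v).tolist() for k,v in c.items()},open("w1.json","w"))
print(go((.498,-.195,.24),down(np.radians(-54.7))))
E
```

```text
[ 0.49836068 -0.19550669  0.24002093] [-4.21345228e-01 -1.94974912e-01  1.70922339e+00 -2.77806288e-04
  1.62771485e+00  7.94028657e-01] 1.525
(array([ 0.002, -0.008,  0.001]), array([1.0e-03, 2.0e-03, 7.5e+00]))
```

View pics/w1.png

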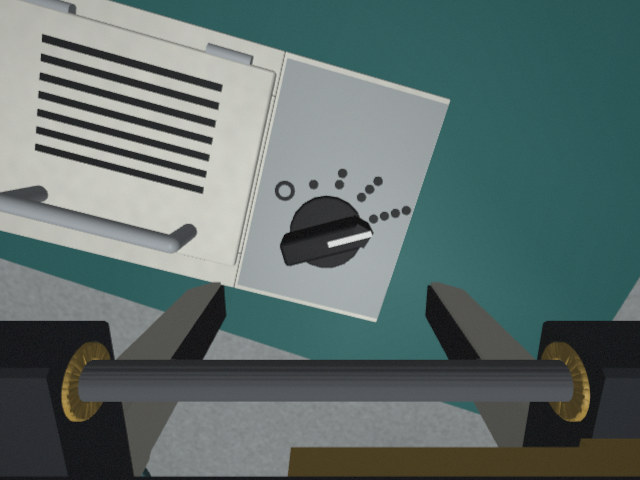

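The wrist view shows the selector nose (372,235) on the four-dot mark; the off ring is at (285,190) and the three dots are around (370,189).

```bash
python3 - <<'E'
from h import *
import json
c=json.load(open("w1.json"))
a=plane(c,(328,245),.154);b=plane(c,(371,235),.154);print("line",a,b,np.degrees(np.arctan2(*(b-a)[[1,0]])))
im=cv2.imread("pics/w1.png");g=im.max(2)
# skirt circle: dark pixels below bar
print("skirt",plane(c,(327,231.5),.125), "left/right", plane(c,(290,232),.125),plane(c,(373,232),.125),plane(c,(328,196),.125),plane(c,(328,268),.125))
m=[plane(c,u,.115) for u in((285,190),(313.5,184),(341,179),(369.5,189),(390,214))];print(np.array(m).round(4).tolist())
A=np.array([[2*x[0],2*x[1],1] for x in m]);s=np.linalg.lstsq(A,np.array([x[0]**2+x[1]**2 for x in m]),rcond=None)[0];o=s[:2];print("axis from marks",o,[round(1000*np.linalg.norm(x[:2]-o)) for x in m],[round(float(np.degrees(np.arctan2(x[1]+.1955,x[0]-.498))),1) for x in m])
# plate corners
p=[plane(c,u,.115)[:2] for u in((448,101),(376,321),(285,53),(235,287))];print(np.array(p).round(4).tolist())
for i,j in((1,0),(3,2)):
    d=p[j]-p[i];print(np.degrees(np.arctan2(d[1],d[0])),np.linalg.norm(d))
E
```

```text
line [ 0.50187303 -0.19758978  0.154     ] [ 0.51843123 -0.22213846  0.154     ] -56.00014391117647
skirt [ 0.50355267 -0.19635996  0.125     ] left/right [ 0.49359553 -0.17065388  0.125     ] [ 0.51512276 -0.22861632  0.125     ] [ 0.52872731 -0.18775454  0.125     ] [ 0.47683576 -0.20713109  0.125     ]
[[0.5203, -0.1566, 0.115], [0.5319, -0.1751, 0.115], [0.5425, -0.193, 0.115], [0.543, -0.2156, 0.115], [0.5308, -0.2375, 0.115]]
axis from marks [ 0.48769398 -0.20336377] [57, 52, 56, 57, 55] [60.2, 31.0, 3.2, -24.1, -52.0]
[[0.6198, -0.2441], [0.4439, -0.2617], [0.6092, -0.1264], [0.4324, -0.1441]]
5.710032121985234 0.1767635538997065
5.7030540632345765 0.17767912581575085
```

Emit:
play_rows([
  [[0.02,0,0,0,0,1,1],[0,0,0,0,0,1,1],[0,0,0,0,0,1,1],[0,0,0,0,0,1,1],[0,0,0,0,0,1,0.6]],
])

```text
time_s: 2.2
eef_pos: [0.5001, -0.1959, 0.2402]
orientation: [0.966, -0.26, -0.0, 0.0]
force: [-0.2, 0.6, 0.4]
gripper_width: 0.933
finger_force: 0.0
```

Emit:
play_rows([
  [[0,0,0,0,0,1,0.6],[0,0,0.2,0,0,1,0.6],[0,0,0.2,0,0,0.5,0.6],[0,0,0,0,0,0,0.6]],
])

```text
time_s: 2.7
eef_pos: [0.4996, -0.1954, 0.1907]
orientation: [0.888, -0.46, -0.001, 0.0]
force: [0.6, -0.4, 0.9]
gripper_width: 0.604
finger_force: 0.0
```

```bash
python3 - <<'E'
from h import *
s=bot.sense();print(s["eef_pos"],s["q"][5],s["gripper_width"])
print(go((.5005,-.196,.129),down(np.radians(-54.5))))
E
```

```text
[ 0.49960094 -0.19539459  0.19068913] 2.105925307782385 0.6042200653737568
(array([ 0.01 , -0.004,  0.514]), array([ 0.008,  0.014, -0.024]))
```

Descend, then close on the grip.

Emit:
play_rows([
  [[0,0,0.2,0,0,0,0.6],[0.01,0,0.2,0,0,0,0.6],[0,0,0.11,0,0,0,0.6],[0,0,0,0,0,0,0],[0,0,0,0,0,0,0]],
], force=30)

```text
time_s: 3.32
eef_pos: [0.5018, -0.1958, 0.1323]
orientation: [0.888, -0.459, 0.001, -0.0]
force: [-0.3, 0.5, 0.8]
gripper_width: 0.433
finger_force: 0.0
```

Emit:
play_rows([
  [[0,0,0,0,0,0,0],[0,0,0,0,0,0,0],[0,0,0,0,0,0,0]],
])

```text
time_s: 3.7
eef_pos: [0.501, -0.1961, 0.1316]
orientation: [0.888, -0.459, -0.0, 0.001]
force: [-7.5, -3.5, 5.5]
gripper_width: 0.192
finger_force: 30.0
```

Emit:
play_rows([
  [[0,0.01,-0.01,0,0,-1,0],[0,0,0,0,0,-1,0],[0,0,0,0,0,-1,0],[0,0,0,0,0,-1,0],[0,0,0,0,0,-1,0]],
])

```text
time_s: 4.32
eef_pos: [0.5011, -0.1956, 0.1318]
orientation: [0.999, -0.038, 0.001, -0.001]
force: [8.1, 4.0, -7.6]
gripper_width: 0.192
finger_force: 30.0
```

Emit:
play_rows([
  [[0,0,0,0,0,-1,0],[0,0,0,0,0,-1,0],[0,0,0,0,0,-1,0],[0,0,0,0,0,-1,0],[0,0,0,0,0,-1,0]],
])

```text
time_s: 4.95
eef_pos: [0.5008, -0.1949, 0.1317]
orientation: [0.922, 0.388, 0.001, -0.001]
force: [4.2, 9.3, -4.8]
gripper_width: 0.188
finger_force: 30.0
```

Emit:
play_rows([
  [[0,0,0,0,0,-1,0],[0,0,0,0,0,-1,0],[0,0,0,0,0,0,0],[0,0,0,0,0,0,0]],
])

```text
time_s: 5.45
eef_pos: [0.5006, -0.1948, 0.1317]
orientation: [0.842, 0.54, 0.001, -0.001]
force: [2.3, 10.7, -4.4]
gripper_width: 0.191
finger_force: 30.0
```

```bash
python3 - <<'E'
from h import *
s=bot.sense();print(s["eef_pos"],s["q"],s["gripper_width"],s["ft_torque"],s["force"],R.from_quat(s["orientation"]).as_euler('zyx',True))
print(go((.5005,-.196,.129),down(np.radians(65.5))))
E
```

```text
[ 0.50059942 -0.19478703  0.13170278] [-0.42007578 -0.14928594  1.84512846  0.00269098  1.44712647  0.00930909] 0.1911074825679984 [ 1.92268477 -0.62258678 -0.03820684] [ 2.26463148 10.65320391 -4.38691432] [-6.53789205e+01 -9.57903025e-03 -1.79828148e+02]
(array([-0.01 ,  0.003,  0.022]), array([-0.008, -0.015, -0.012]))
```

Selector at yaw 65.4°, which is off. Release it, rise, and go above the lid handle.

Emit:
play_rows([
  [[0,0,0,0,0,0,0.5],[0,0,0,0,0,0,0.5],[0,0,0,0,0,0,0.5],[0,0,-0.4,0,0,0,0.5],[0,0,-0.5,0,0,0,0.5]],
])

```text
time_s: 6.08
eef_pos: [0.4999, -0.1961, 0.2407]
orientation: [0.842, 0.54, -0.001, -0.001]
force: [0.3, -0.5, -0.1]
gripper_width: 0.499
finger_force: 0.0
```

```bash
python3 - <<'E'
from h import *
print(go((.4605,-.0436,.25),down(np.radians(95.5))))
E
```

```text
(array([ 1.017, -0.829, -0.076]), array([-1.200e-02, -3.000e-03, -3.018e+00]))
```

Emit:
play_rows([
  [[0.34,-0.276,-0.025,0,0,0,0.4],[0.34,-0.276,-0.025,0,0,0,0.4],[0.34,-0.276,-0.025,0,0,0,0.4]],
])

```text
time_s: 6.45
eef_pos: [0.4607, -0.0423, 0.2496]
orientation: [0.842, 0.539, 0.0, 0.0]
force: [0.8, -0.2, 0.5]
gripper_width: 0.4
finger_force: 0.0
```

Emit:
play_rows([
  [[0,0,0,0,0,-1,0.4],[0,0,0,0,0,-1,0.4],[0,0,0,0,0,-1,0.4],[0,0,0,0,0,0,0.4],[0,0,0,0,0,0,0.4]],
])

```text
time_s: 7.08
eef_pos: [0.4613, -0.0436, 0.2493]
orientation: [0.675, 0.738, -0.0, 0.0]
force: [0.6, 0.2, 0.2]
gripper_width: 0.402
finger_force: 0.0
```

```bash
python3 - <<'E'
from h import *
import json
c=bot.get_calibration("wrist");im=bot.read_camera("wrist")
cv2.imwrite("pics/w2.png",im[:,:,::-1]);json.dump({k:np.array(v).tolist() for k,v in c.items()},open("w2.json","w"))
im=bot.read_camera("scene")[:,:,::-1];cv2.imwrite("pics/s2.png",im)
print(go((.4605,-.0436,.25),down(np.radians(95.5))))
E
```

```text
(array([ 0.001, -0.006, -0.006]), array([-0.   ,  0.   , -0.034]))
```

View pics/w2.png

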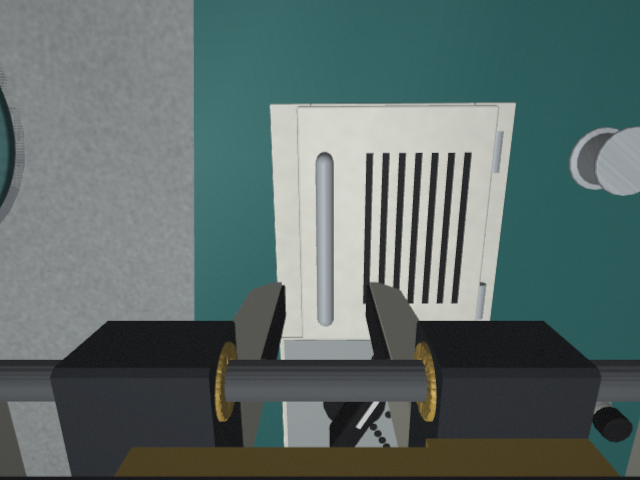

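```bash
python3 - <<'E'
from h import *
import json
c=json.load(open("w2.json"))
a,b=plane(c,(324.5,158),.158),plane(c,(325,321),.158);print("handle",a,b,(a+b)/2,np.degrees(np.arctan2(*(a-b)[[1,0]]))-90)
a,b=plane(c,(272,105),.115),plane(c,(515,103),.115);print("left corners",a,b,np.degrees(np.arctan2(*(b-a)[[1,0]])))
th=np.radians(5.5);e=np.array([np.cos(th),np.sin(th)])
for o in(a[:2]-R.from_euler('z',th).apply([-.085,.155,0])[:2],b[:2]-R.from_euler('z',th).apply([.095,.155,0])[:2]):print("origin",o)
n=plane(c,(378,402),.154);n0=plane(c,(362,425),.154);print("nose",n,np.degrees(np.arctan2(*(n-n0)[[1,0]])))
# arc deltas in (ext x, z), tool y=+extx, tool z=-z ; units 120mm, from lid angle
ph=np.pi-np.arctan2(.043,.125)-np.radians([0,5,14,23,32,41,50,59,68,77,86,95,97]);r=np.hypot(.125,.043)
p=np.c_[r*np.cos(ph),r*np.sin(ph)];d=np.diff(p,axis=0)/.12;print(np.c_[d[:,0],-d[:,1]].round(3).tolist())
E
```

```text
handle [0.45704503 0.01393786 0.158     ] [ 0.46766893 -0.10194155  0.158     ] [ 0.46235698 -0.04400184  0.158     ] 5.238268120339384
left corners [0.41572254 0.04555724 0.115     ] [0.59203394 0.06264941 0.115     ] 5.537124886238079
origin [ 0.51518731 -0.10058228]
origin [ 0.5123274  -0.10074235]
nose [ 0.51572258 -0.17042931  0.154     ] 66.033829673388
[[0.035, -0.089], [0.082, -0.152], [0.105, -0.137], [0.125, -0.119], [0.142, -0.098], [0.156, -0.074], [0.166, -0.049], [0.171, -0.023], [0.173, 0.004], [0.17, 0.031], [0.163, 0.058], [0.035, 0.016]]
```

Emit:
play_rows([
  [[0,0,0.3,0,0,0,0.4],[0,0,0.3,0,0,0,0.4],[0,0,0.3,0,0,0,0.4],[0,0,0,0,0,0,0],[0,0,0,0,0,0,0]],
], force=30)

```text
time_s: 7.8
eef_pos: [0.4618, -0.0436, 0.1429]
orientation: [0.674, 0.739, 0.0, 0.001]
force: [1.2, 0.5, -0.3]
gripper_width: 0.233
finger_force: 0.0
```

Emit:
play_rows([
  [[0,0,0,0,0,0,0],[0,0,0,0,0,0,0]],
])

```text
time_s: 8.05
eef_pos: [0.4609, -0.0437, 0.1429]
orientation: [0.674, 0.739, -0.0, 0.0]
force: [-11.8, -1.4, 9.3]
gripper_width: 0.118
finger_force: 30.0
```

Emit:
play_rows([
  [[0,0.035,-0.09,0,0,0,0],[0,0.082,-0.152,0,0,0,0],[0,0.105,-0.137,0,0,0,0]],
])

```text
time_s: 8.43
eef_pos: [0.4861, -0.0414, 0.1886]
orientation: [0.674, 0.739, -0.002, -0.001]
force: [-21.2, -2.4, 9.7]
gripper_width: 0.119
finger_force: 30.0
```

Emit:
play_rows([
  [[0,0.125,-0.119,0,0,0,0],[0,0.142,-0.098,0,0,0,0],[0,0.156,-0.074,0,0,0,0]],
])

```text
time_s: 8.8
eef_pos: [0.5385, -0.0366, 0.225]
orientation: [0.674, 0.739, 0.0, 0.001]
force: [-10.4, -2.6, 9.9]
gripper_width: 0.12
finger_force: 30.0
```

Emit:
play_rows([
  [[0,0.166,-0.049,0,0,0,0],[0,0.171,-0.023,0,0,0,0],[0,0.173,0.004,0,0,0,0],[0,0.17,0.031,0,0,0,0]],
])

```text
time_s: 9.3
eef_pos: [0.6203, -0.0292, 0.2279]
orientation: [0.674, 0.739, 0.0, 0.001]
force: [-5.5, -3.5, 2.2]
gripper_width: 0.116
finger_force: 30.0
```

Emit:
play_rows([
  [[0,0.163,0.058,0,0,0,0],[0,0.035,0.016,0,0,0,0],[0,0,0,0,0,0,0]],
])

```text
time_s: 9.68
eef_pos: [0.6442, -0.0269, 0.2185]
orientation: [0.674, 0.739, 0.001, 0.001]
force: [4.4, -2.5, 1.2]
gripper_width: 0.121
finger_force: 30.0
```

```bash
python3 - <<'E'
from h import *
s=bot.sense();print(s["eef_pos"],s["q"])
e=R.from_euler('z',-5.5,degrees=True).apply(np.array(s["eef_pos"])-[.512,-.0995,0]);print(e)
h=np.array([e[0]-.08,e[2]+.0155-.115]);print(np.hypot(*h),"lid deg",180-18.98-np.degrees(np.arctan2(h[1],h[0])))
cv2.imwrite("pics/side3.png",bot.read_camera("side")[:,:,::-1])
E
```

```text
[ 0.64420925 -0.02689825  0.21849094] [-8.10662954e-02  4.89232543e-02  1.51301642e+00 -4.74404023e-04
  1.57702650e+00 -1.73715951e-01]
[0.13855916 0.05959581 0.21849094]
0.13261983090920393 lid deg 97.22323814496511
```

View pics/side3.png

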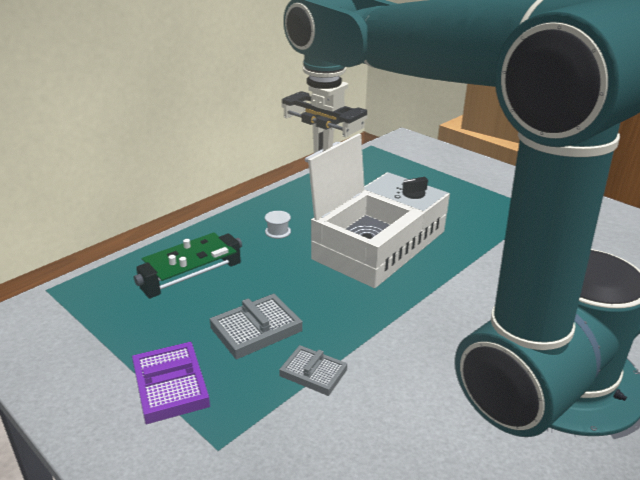

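Lid at about 97°, bay open and filter untouched. Release, rise and go to the filter.

Emit:
play_rows([
  [[0,0,0,0,0,0,0.22],[0,0,0,0,0,0,0.22],[0,0,-0.3,0,0,0,0.22],[0,0,-0.5,0,0,0,0.22],[0,0,-0.2,0,0,0,0.22]],
])

```text
time_s: 10.35
eef_pos: [0.6434, -0.0265, 0.3414]
orientation: [0.673, 0.739, 0.001, 0.002]
force: [-0.4, 1.1, 0.4]
gripper_width: 0.218
finger_force: 0.0
```

```bash
python3 - <<'E'
from h import *
cv2.imwrite("pics/side4.png",bot.read_camera("side")[:,:,::-1])
cv2.imwrite("pics/scene4.png",bot.read_camera("scene")[:,:,::-1])
print(go((.500,.316,.28),down(np.radians(167.5))),bot.sense()["q"])
E
```

```text
(array([ 2.953, -0.928,  0.5  ]), array([ 0.02 ,  0.02 , -7.217])) [-8.07770505e-02  3.98928765e-02  1.32650591e+00  1.38444616e-04
  1.77060045e+00 -1.73844063e-01]
```

Emit:
play_rows([
  [[0.42,-0.13,0.07,0,0,0,0.6],[0.42,-0.13,0.07,0,0,0,0.6],[0.42,-0.13,0.07,0,0,0,0.6],[0.42,-0.13,0.07,0,0,0,0.6]],
])

```text
time_s: 10.95
eef_pos: [0.5612, 0.1697, 0.3019]
orientation: [0.674, 0.739, -0.001, -0.0]
force: [0.7, 0.4, 0.3]
gripper_width: 0.579
finger_force: 0.0
```

Emit:
play_rows([
  [[0.42,-0.13,0.07,0,0,0,0.6],[0.42,-0.13,0.07,0,0,0,0.6],[0.42,-0.13,0.07,0,0,0,0.6],[0,0,0,0,0,-1,0.6],[0,0,0,0,0,-1,0.6]],
])

```text
time_s: 11.58
eef_pos: [0.5009, 0.3151, 0.2767]
orientation: [0.532, 0.847, -0.001, -0.001]
force: [-0.0, 0.1, 0.0]
gripper_width: 0.598
finger_force: 0.0
```

Emit:
play_rows([
  [[0,0,0,0,0,-1,0.6],[0,0,0,0,0,-1,0.6],[0,0,0,0,0,-1,0.6],[0,0,0,0,0,-1,0.6],[0,0,0,0,0,-1.0,0.6]],
])

```text
time_s: 12.2
eef_pos: [0.5014, 0.3144, 0.2769]
orientation: [0.125, 0.992, -0.0, -0.001]
force: [-0.7, 1.4, -0.7]
gripper_width: 0.598
finger_force: 0.0
```

Emit:
play_rows([
  [[0,0,0,0,0,-0.2,0.6],[0,0,0,0,0,0,0.6]],
])

```text
time_s: 12.45
eef_pos: [0.5016, 0.3145, 0.2778]
orientation: [0.112, 0.994, -0.0, -0.0]
force: [0.1, 0.1, -0.9]
gripper_width: 0.604
finger_force: 0.0
```

```bash
python3 - <<'E'
from h import *
import json
c=bot.get_calibration("wrist");im=bot.read_camera("wrist")
cv2.imwrite("pics/w5.png",im[:,:,::-1]);json.dump({k:np.array(v).tolist() for k,v in c.items()},open("w5.json","w"))
print(go((.500,.316,.28),down(np.radians(167.5))),bot.sense()["q"])
E
```

```text
(array([ 0.016,  0.009, -0.018]), array([-0.002, -0.003, -0.035])) [ 5.16976972e-01 -7.33767744e-02  1.53899490e+00  6.78250131e-05
  1.67662955e+00 -8.29606393e-01]
```

View pics/w5.png

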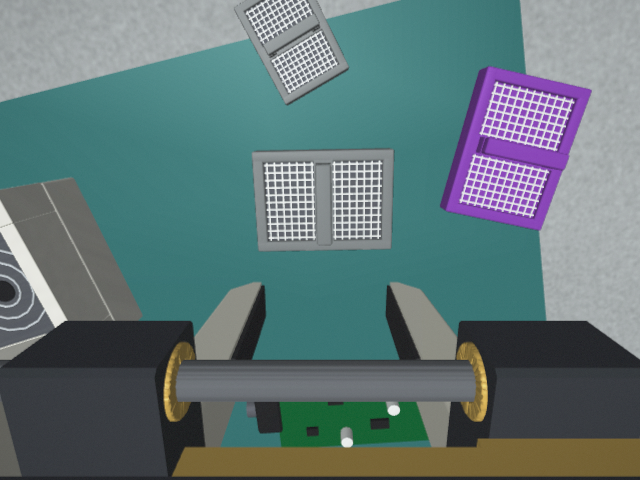

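Wrist view: the meant filter is at (324,200), with its handle running from (323,162) to (324,245) and well aligned with the fingers.

```bash
python3 - <<'E'
from h import *
import json
c=json.load(open("w5.json"))
F=lambda x,y:(360+x/2.5,230+y/2.5);G=lambda x,y:(200+x/2.5,285+y/2.5)
# triangulated top-of-handle centre: wrist vs scene/side
for n,u in(("scene",F(104,148)),("side",G(138,68))):print(n,tri(c,(323.5,203),n,u))
a,b=plane(c,(323,163),.05),plane(c,(324,245),.05);print(a,b,(a+b)/2,np.degrees(np.arctan2(*(a-b)[[1,0]])))
k=np.array([plane(c,u,.026) for u in((254,153),(393,151),(391,248),(260,250))]);print(k.mean(0))
d=k[1]-k[0];print(np.degrees(np.arctan2(d[1],d[0])),np.linalg.norm(d));d=k[2]-k[3];print(np.degrees(np.arctan2(d[1],d[0])),np.linalg.norm(d))
E
```

```text
scene (array([0.49918902, 0.3139571 , 0.03871264]), [np.float64(1.6), np.float64(1.6)])
side (array([0.49854694, 0.31259185, 0.04464583]), [np.float64(0.1), np.float64(0.1)])
[0.45840513 0.32141347 0.05      ] [0.54141879 0.30343941 0.05      ] [0.49991196 0.31242644 0.05      ] 167.782937120238
[0.50117353 0.31311228 0.026     ]
77.96755006408924 0.14557545269963892
78.07615182410532 0.14684308874899377
```

```bash
python3 - <<'E'
from h import *
print(go((.500,.3127,.031),down(np.radians(167.8))))
E
```

```text
(array([ 0.009, -0.017,  2.057]), array([-0.002, -0.003, -0.065]))
```

Emit:
play_rows([
  [[0.01,-0.017,0.5,0,0,-0.06,0.6],[0,0,0.5,0,0,0,0.6],[0,0,0.5,0,0,0,0.6],[0,0,0.3,0,0,0,0.6],[0,0,0.25,0,0,0,0.6]],
])

```text
time_s: 13.12
eef_pos: [0.4996, 0.3126, 0.0305]
orientation: [0.106, 0.994, -0.0, -0.001]
force: [1.0, 0.3, 1.6]
gripper_width: 0.604
finger_force: 0.0
```

Emit:
play_rows([
  [[0,0,0,0,0,0,0.3],[0,0,0,0,0,0,0],[0,0,0,0,0,0,0],[0,0,0,0,0,0,0],[0,0,0,0,0,0,0]],
], force=30)

```text
time_s: 13.75
eef_pos: [0.5004, 0.313, 0.0332]
orientation: [0.105, 0.994, 0.0, 0.0]
force: [-0.7, -1.2, 5.4]
gripper_width: 0.171
finger_force: 30.0
```

Emit:
play_rows([
  [[0,0,-0.2,0,0,0,0],[0,0,-0.45,0,0,0,0],[0,0,-0.45,0,0,0,0],[0,0,-0.45,0,0,0,0],[0,0,-0.35,0,0,0,0]],
])

```text
time_s: 14.38
eef_pos: [0.5, 0.3128, 0.2627]
orientation: [0.105, 0.994, 0.0, 0.0]
force: [0.9, 0.6, -3.2]
gripper_width: 0.168
finger_force: 30.0
```

```bash
python3 - <<'E'
from h import *
print(go((.511,-.0393,.25),down(np.radians(185.5))),bot.sense()["gripper_width"])
a=cv2.imread("pics/scene4.png");b=cv2.imread("pics/side4.png")
f=lambda i,x,y:cv2.resize(i[y:y+150,x:x+100],(400,600),interpolation=cv2.INTER_CUBIC)
cv2.imwrite("pics/m2.png",np.hstack([f(a,240,130),f(b,315,140)]))
E
```

```text
(array([-0.703, -2.85 ,  0.104]), array([ 0.004,  0.006, -1.757])) 0.16762999506379248
```

View pics/m2.png

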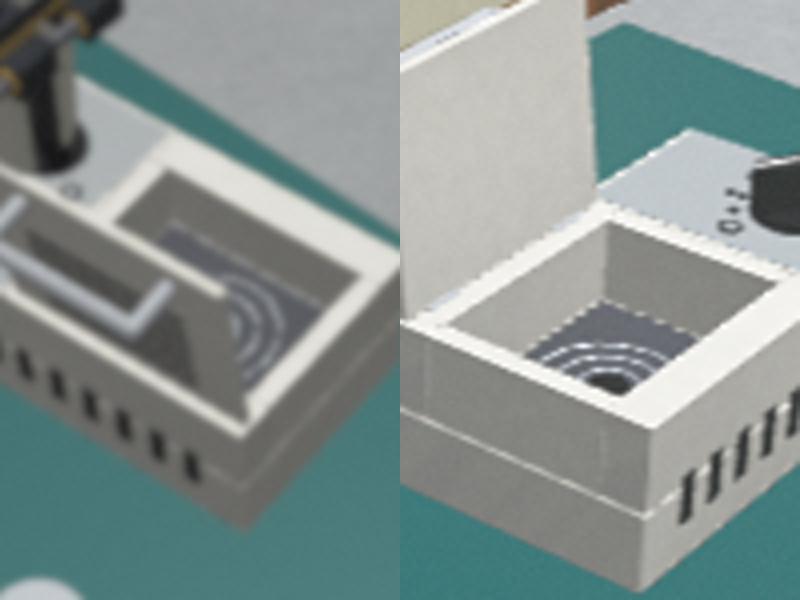

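The crops show the bay rim in both views: scene inner corners at (168,170) and (360,275), and side inner corners at (208,222), (378,282), (225,395) and (45,322).

```bash
python3 - <<'E'
from h import *
S=lambda x,y:(240+x/4,130+y/4);D=lambda x,y:(315+x/4,140+y/4)
print("triFR",tri("scene",S(168,170),"side",D(378,282)),"triFL",tri("scene",S(360,275),"side",D(225,395)))
k=np.array([plane("side",D(*u),.115) for u in((208,222),(378,282),(225,395),(45,322))]);print(k.round(4).tolist(),k.mean(0))
for i,j in((1,0),(2,3)):
    d=k[j]-k[i];print(np.degrees(np.arctan2(d[1],d[0])),np.linalg.norm(d))
f=np.array([plane("scene",S(*u),.115) for u in((168,170),(360,275))])
m=f.mean(0)+R.from_euler('z',5.5,degrees=True).apply([.06,0,0]);print("scene centre",m, np.linalg.norm(f[0]-f[1]))
E
```

```text
triFR (array([ 0.45886123, -0.12301997,  0.11359745]), [np.float64(2.3), np.float64(2.3)]) triFL (array([0.44303139, 0.03316508, 0.1135731 ]), [np.float64(2.5), np.float64(2.5)])
[[0.5739, -0.1108, 0.115], [0.4582, -0.1248, 0.115], [0.4423, 0.0312, 0.115], [0.5621, 0.0439, 0.115]] [ 0.50914338 -0.04009833  0.115     ]
6.901933623288222 0.1165456861033747
6.0230788989476 0.12046419812084165
scene centre [ 0.51335036 -0.03570687  0.115     ] 0.1568190600434196
```

Emit:
play_rows([
  [[-0.1,-0.407,0,0,0,-0.25,0],[-0.1,-0.407,0,0,0,-0.25,0],[-0.1,-0.407,0,0,0,-0.25,0],[-0.1,-0.407,0,0,0,-0.25,0]],
])

```text
time_s: 14.88
eef_pos: [0.5191, 0.1113, 0.2603]
orientation: [0.017, 1.0, -0.0, -0.0]
force: [0.3, -0.1, -3.1]
gripper_width: 0.172
finger_force: 30.0
```

```bash
python3 - <<'E'
from h import *
print(go((.5105,-.039,.25),down(np.radians(185.5))),bot.sense()["gripper_width"])
E
```

```text
(array([ 0.028, -1.254,  0.086]), array([-0.   , -0.   , -0.748])) 0.17230796243803798
```

Emit:
play_rows([
  [[0,-0.31,0.02,0,0,-0.25,0],[0,-0.31,0.02,0,0,-0.25,0],[0,-0.31,0.02,0,0,-0.25,0],[0,-0.31,0.02,0,0,0,0],[0,0,0,0,0,0,0]],
])

```text
time_s: 15.5
eef_pos: [0.5235, -0.0376, 0.2502]
orientation: [-0.046, 0.999, -0.0, -0.001]
force: [0.1, 0.3, -3.2]
gripper_width: 0.171
finger_force: 30.0
```

```bash
python3 - <<'E'
from h import *
print(go((.5105,-.039,.150),down(np.radians(185.5))),bot.sense()["gripper_width"])
E
```

```text
(array([ 0.108, -0.002,  0.835]), array([-0.001, -0.006, -0.023])) 0.17092100046389228
```

Emit:
play_rows([
  [[0.108,0,0,0,0,-0.02,0],[0,0,0.3,0,0,0,0],[0,0,0.3,0,0,0,0],[0,0,0.12,0,0,0,0],[0,0,0,0,0,0,0]],
])

```text
time_s: 16.12
eef_pos: [0.5104, -0.0364, 0.1644]
orientation: [-0.049, 0.999, 0.0, -0.0]
force: [0.1, 0.6, -2.0]
gripper_width: 0.168
finger_force: 30.0
```

```bash
python3 - <<'E'
from h import *
print(go((.5105,-.039,.092),down(np.radians(185.5))))
a=bot.read_camera("scene")[:,:,::-1];b=bot.read_camera("side")[:,:,::-1]
f=lambda i,x,y:cv2.resize(i[y:y+120,x:x+80],(400,600),interpolation=cv2.INTER_CUBIC)
cv2.imwrite("pics/m3.png",np.hstack([f(a,265,140),f(b,315,160)]))
E
```

```text
(array([ 0.001, -0.022,  0.603]), array([ 0.001, -0.004,  0.017]))
```

View pics/m3.png

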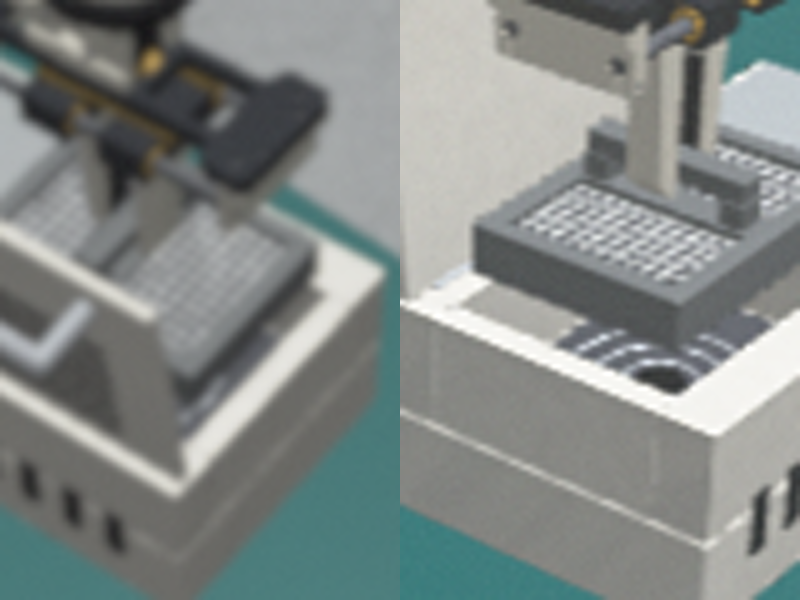

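Held level over the bay with the rim clear around it. Lower it in steps.

Emit:
play_rows([
  [[0,-0.02,0.05,0,0,0,0],[0,0,0.08,0,0,0,0],[0,0,0.08,0,0,0,0],[0,0,0,0,0,0,0]],
])

```text
time_s: 16.73
eef_pos: [0.5106, -0.0393, 0.1381]
orientation: [-0.049, 0.999, 0.0, -0.001]
force: [-0.2, -0.5, -3.0]
gripper_width: 0.169
finger_force: 30.0
```

Emit:
play_rows([
  [[0,0,0.1,0,0,0,0],[0,0,0.1,0,0,0,0],[0,0,0,0,0,0,0]],
])

```text
time_s: 17.1
eef_pos: [0.5104, -0.0393, 0.1138]
orientation: [-0.049, 0.999, 0.0, -0.001]
force: [0.1, 0.2, -3.2]
gripper_width: 0.17
finger_force: 30.0
```

Emit:
play_rows([
  [[0,0,0.07,0,0,0,0],[0,0,0.06,0,0,0,0],[0,0,0,0,0,0,0]],
])

```text
time_s: 17.48
eef_pos: [0.5108, -0.0393, 0.0989]
orientation: [-0.049, 0.999, 0.0, -0.0]
force: [0.5, -0.6, -2.2]
gripper_width: 0.167
finger_force: 30.0
```

Emit:
play_rows([
  [[0,0,0.04,0,0,0,0],[0,0,0.02,0,0,0,0],[0,0,0,0,0,0,0]],
])

```text
time_s: 17.85
eef_pos: [0.511, -0.0393, 0.0924]
orientation: [-0.049, 0.999, -0.0, 0.0]
force: [-0.2, 0.2, -3.2]
gripper_width: 0.167
finger_force: 30.0
```

Emit:
play_rows([
  [[0,0,0.01,0,0,0,0],[0,0,0.01,0,0,0,0],[0,0,0,0,0,0,0]],
])

```text
time_s: 18.23
eef_pos: [0.5112, -0.0393, 0.0922]
orientation: [-0.049, 0.999, -0.0, 0.0]
force: [-12.6, 2.2, 20.8]
gripper_width: 0.169
finger_force: 30.0
```

Emit:
play_rows([
  [[0,0,-0.01,0,0,0,0],[0,0,0,0,0,0,0.5],[0,0,0,0,0,0,0.5],[0,0,0,0,0,0,0.5],[0,0,-0.2,0,0,0,0.5]],
])

```text
time_s: 18.85
eef_pos: [0.5102, -0.0392, 0.1138]
orientation: [-0.049, 0.999, 0.0, -0.002]
force: [0.5, 0.4, 0.8]
gripper_width: 0.494
finger_force: 0.0
```

Emit:
play_rows([
  [[0,0,-0.45,0,0,0,0.4],[0,0,-0.5,0,0,0,0.3],[0,0,-0.5,0,0,0,0.22],[0,0,-0.5,0,0,0,0.22],[0,0,0,0,0,0,0.22]],
])

```text
time_s: 19.48
eef_pos: [0.5118, -0.0394, 0.3541]
orientation: [-0.049, 0.999, -0.001, 0.003]
force: [0.4, -0.8, -1.1]
gripper_width: 0.218
finger_force: 0.0
```

```bash
python3 - <<'E'
from h import *
print(go((.6440,-.027,.345),down(np.radians(95.5))),bot.sense()["gripper_width"])
a=bot.read_camera("scene")[:,:,::-1];b=bot.read_camera("side")[:,:,::-1]
f=lambda i,x,y:cv2.resize(i[y:y+120,x:x+80],(400,600),interpolation=cv2.INTER_CUBIC)
cv2.imwrite("pics/m4.png",np.hstack([f(a,265,140),f(b,315,160)]))
E
```

```text
(array([-1.106, -0.005,  0.083]), array([0.023, 0.036, 9.013])) 0.21789774908551113
```

View pics/m4.png

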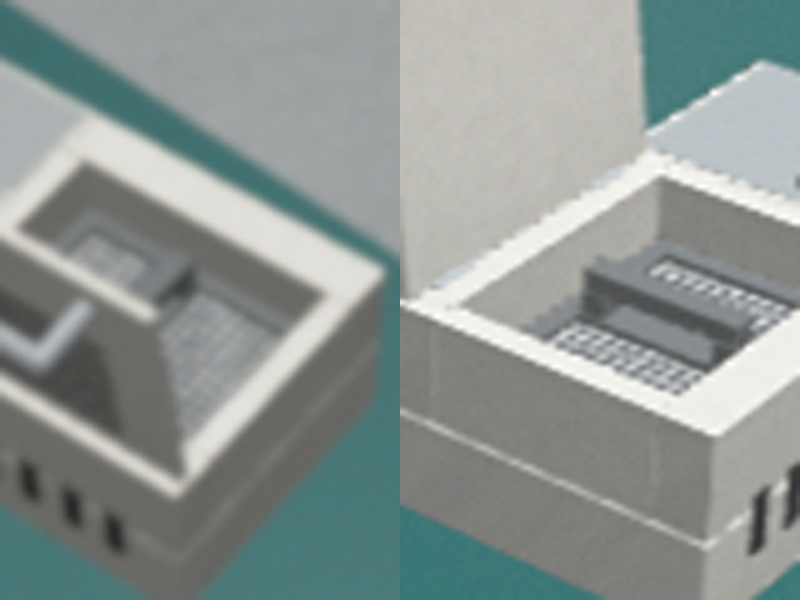

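The filter is seated flat on the bay floor. Next, regrip the lid handle.

Emit:
play_rows([
  [[-0.37,0,0,0,0,0,0.22],[-0.37,0,0,0,0,0,0.22],[-0.366,0,0,0,0,0,0.22],[0,0,0,0,0,1,0.22],[0,0,0,0,0,1,0.22]],
])

```text
time_s: 20.2
eef_pos: [0.6434, -0.0262, 0.3464]
orientation: [0.128, 0.992, -0.0, -0.002]
force: [-0.5, 0.3, 0.6]
gripper_width: 0.218
finger_force: 0.0
```

Emit:
play_rows([
  [[0,0,0,0,0,1,0.22],[0,0,0,0,0,1,0.22],[0,0,0,0,0,1,0.22],[0,0,0,0,0,1,0.22],[0,0,0,0,0,1,0.22]],
])

```text
time_s: 20.82
eef_pos: [0.6429, -0.0263, 0.3471]
orientation: [0.535, 0.845, -0.001, -0.001]
force: [0.0, -0.7, -0.2]
gripper_width: 0.216
finger_force: 0.0
```

Emit:
play_rows([
  [[0,0,0,0,0,1,0.22],[0,0,0,0,0,1,0.22],[0,0,0,0,0,0,0.22],[0,0,0,0,0,0,0.22]],
])

```text
time_s: 21.32
eef_pos: [0.643, -0.0263, 0.3483]
orientation: [0.67, 0.742, -0.0, -0.001]
force: [-0.4, -0.4, -0.4]
gripper_width: 0.217
finger_force: 0.0
```

```bash
python3 - <<'E'
from h import *
print(go((.6438,-.027,.2185),down(np.radians(95.5))),bot.sense()["gripper_width"],bot.sense()["q"])
ph=np.pi-np.arctan2(.043,.125)-np.radians([97,88,79,70,61,52,43,34,25,16,8,3,0]);r=np.hypot(.125,.043)
p=np.c_[r*np.cos(ph),r*np.sin(ph)];d=np.diff(p,axis=0)/.12;print(np.c_[d[:,0],-d[:,1]].round(3).tolist())
E
```

```text
(array([-0.007,  0.007,  1.081]), array([-0.007, -0.001,  0.036])) 0.21734077626859147 [-8.04981172e-02  4.37897625e-02  1.31050556e+00 -9.62727673e-06
  1.78860077e+00 -1.82860934e-01]
[[-0.161, -0.063], [-0.169, -0.037], [-0.173, -0.011], [-0.172, 0.017], [-0.167, 0.043], [-0.159, 0.069], [-0.146, 0.093], [-0.129, 0.115], [-0.11, 0.133], [-0.079, 0.132], [-0.04, 0.087], [-0.02, 0.054]]
```

Emit:
play_rows([
  [[0,0.007,0.3,0,0,0.03,0.22],[0,0,0.25,0,0,0,0.22],[0,0,0.15,0,0,0,0.22],[0,0,0.1,0,0,0,0.22],[0,0,0,0,0,0,0.22]],
])

```text
time_s: 21.95
eef_pos: [0.6439, -0.0262, 0.253]
orientation: [0.673, 0.739, -0.0, -0.0]
force: [0.4, -0.2, 0.9]
gripper_width: 0.222
finger_force: 0.0
```

Emit:
play_rows([
  [[0,0,0.14,0,0,0,0.22],[0,0,0.14,0,0,0,0.22],[0,0,0,0,0,0,0],[0,0,0,0,0,0,0],[0,0,0,0,0,0,0]],
], force=30)

```text
time_s: 22.58
eef_pos: [0.6435, -0.0262, 0.2187]
orientation: [0.673, 0.739, -0.001, -0.001]
force: [-3.6, -0.2, -13.3]
gripper_width: 0.116
finger_force: 30.0
```

Emit:
play_rows([
  [[0,-0.161,-0.063,0,0,0,0],[0,-0.169,-0.037,0,0,0,0],[0,-0.173,-0.011,0,0,0,0],[0,-0.172,0.017,0,0,0,0]],
])

```text
time_s: 23.08
eef_pos: [0.5639, -0.0337, 0.2332]
orientation: [0.673, 0.739, 0.002, 0.002]
force: [4.2, 0.8, 2.6]
gripper_width: 0.119
finger_force: 30.0
```

Emit:
play_rows([
  [[0,-0.167,0.043,0,0,0,0],[0,-0.159,0.069,0,0,0,0],[0,-0.146,0.093,0,0,0,0],[0,-0.129,0.115,0,0,0,0]],
])

```text
time_s: 23.58
eef_pos: [0.492, -0.0402, 0.1946]
orientation: [0.673, 0.739, 0.002, 0.002]
force: [4.1, 2.7, 0.2]
gripper_width: 0.119
finger_force: 30.0
```

Emit:
play_rows([
  [[0,-0.11,0.133,0,0,0,0],[0,-0.079,0.132,0,0,0,0],[0,-0.04,0.087,0,0,0,0],[0,0,0,0,0,0,0]],
])

```text
time_s: 24.08
eef_pos: [0.4638, -0.0429, 0.1505]
orientation: [0.673, 0.739, 0.0, -0.0]
force: [-6.9, 2.8, -0.6]
gripper_width: 0.121
finger_force: 30.0
```

Emit:
play_rows([
  [[0,-0.015,0.04,0,0,0,0],[0,-0.005,0.03,0,0,0,0],[0,0,0.01,0,0,0,0],[0,0,0,0,0,0,0]],
])

```text
time_s: 24.58
eef_pos: [0.4609, -0.0432, 0.142]
orientation: [0.673, 0.739, -0.001, -0.001]
force: [-21.1, 2.1, 11.9]
gripper_width: 0.121
finger_force: 30.0
```

Emit:
play_rows([
  [[0,0.01,0.01,0,0,0,0],[0,0,0.01,0,0,0,0],[0,0,0,0,0,0,0]],
])

```text
time_s: 24.95
eef_pos: [0.4611, -0.0432, 0.1416]
orientation: [0.674, 0.739, -0.002, -0.002]
force: [-43.0, 1.6, 38.3]
gripper_width: 0.119
finger_force: 30.0
```

Emit:
play_rows([
  [[0,0,-0.01,0,0,0,0.35],[0,0,0,0,0,0,0.35],[0,0,-0.3,0,0,0,0.35],[0,0,-0.4,0,0,0,0.5],[0,0,-0.2,0,0,0,0.5]],
])

```text
time_s: 25.58
eef_pos: [0.4638, -0.0432, 0.2505]
orientation: [0.673, 0.739, 0.001, 0.001]
force: [0.6, -0.2, -0.1]
gripper_width: 0.488
finger_force: 0.0
```

```bash
python3 - <<'E'
from h import *
print(go((.5005,-.196,.245),down(np.radians(65.5))))
S=lambda x,y:(200+x/2.5,140+y/2.5);D=lambda x,y:(305+x/2.5,160+y/2.5)
a=bot.read_camera("scene")[:,:,::-1];b=bot.read_camera("side")[:,:,::-1]
f=lambda i,x,y:cv2.resize(i[y:y+120,x:x+160],(400,300),interpolation=cv2.INTER_CUBIC)
o=cv2.imread("pics/m1.png")[:300]
cv2.imwrite("pics/m5.png",np.vstack([o,np.hstack([f(a,200,140),f(b,305,160)])]))
E
```

```text
(array([-1.296,  0.186,  0.048]), array([ 0.02 , -0.   ,  2.983]))
```

View pics/m5.png

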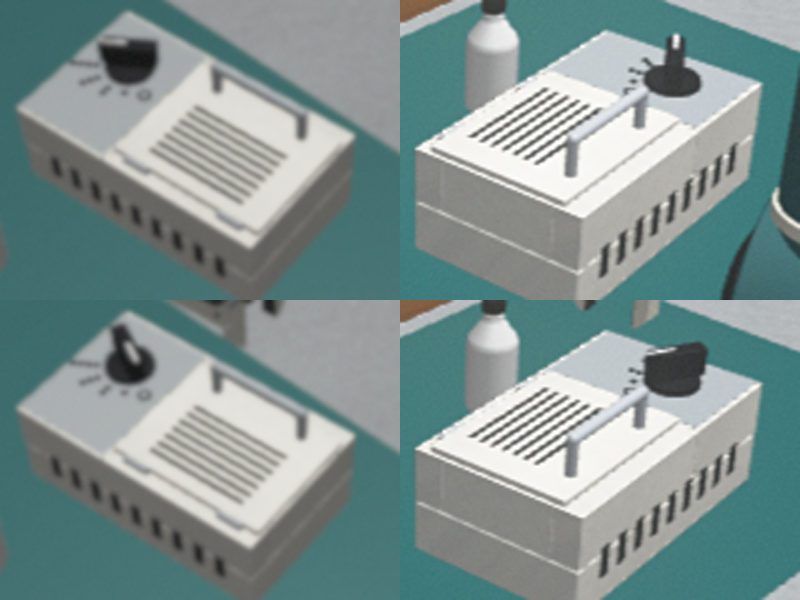

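The lid is shut, matching the start picture, and the selector line points at the off ring. Go to the selector.

Emit:
play_rows([
  [[-0.432,0.062,0.01,0,0,0,0.5],[-0.432,0.062,0.01,0,0,0,0.5],[-0.432,0.062,0.01,0,0,0,0.5],[0,0,0,0,0,1,0.5],[0,0,0,0,0,1,0.5]],
])

```text
time_s: 26.3
eef_pos: [0.4996, -0.1966, 0.2423]
orientation: [0.794, 0.608, -0.0, -0.001]
force: [0.1, 0.4, -0.0]
gripper_width: 0.497
finger_force: 0.0
```

Emit:
play_rows([
  [[0,0,0,0,0,1,0.5],[0,0,0,0,0,0,0.5],[0,0,0,0,0,0,0.5]],
])

```text
time_s: 26.68
eef_pos: [0.4996, -0.1959, 0.2433]
orientation: [0.841, 0.541, -0.0, -0.0]
force: [0.3, 0.1, -0.2]
gripper_width: 0.5
finger_force: 0.0
```

```bash
python3 - <<'E'
from h import *
print(go((.5005,-.1955,.130),down(np.radians(65.5))))
E
```

```text
(array([0.006, 0.006, 0.944]), array([-0.002,  0.   ,  0.007]))
```

Emit:
play_rows([
  [[0.006,0.006,0.4,0,0,0,0.5],[0,0,0.35,0,0,0,0.5],[0,0,0.18,0,0,0,0.5],[0,0,0,0,0,0,0],[0,0,0,0,0,0,0]],
], force=30)

```text
time_s: 27.3
eef_pos: [0.5012, -0.1958, 0.134]
orientation: [0.842, 0.54, 0.001, 0.001]
force: [-0.7, -0.2, 0.2]
gripper_width: 0.334
finger_force: 0.0
```

Emit:
play_rows([
  [[0,0,0,0,0,0,0],[0,0,0,0,0,0,0],[0,0,0,0,0,0,0]],
])

```text
time_s: 27.68
eef_pos: [0.5005, -0.1955, 0.1337]
orientation: [0.842, 0.54, 0.0, 0.0]
force: [-7.1, 3.7, 9.2]
gripper_width: 0.193
finger_force: 30.0
```

Emit:
play_rows([
  [[0,0,0,0,0,1,0],[0,0,0,0,0,1,0],[0,0,0,0,0,1,0],[0,0,0,0,0,1,0],[0,0,0,0,0,1,0]],
])

```text
time_s: 28.3
eef_pos: [0.5005, -0.1955, 0.1337]
orientation: [0.991, 0.131, 0.0, 0.0]
force: [-7.4, 3.6, 8.6]
gripper_width: 0.188
finger_force: 30.0
```

Emit:
play_rows([
  [[0,0,0,0,0,1,0],[0,0,0,0,0,1,0],[0,0,0,0,0,1,0],[0,0,0,0,0,1,0],[0,0,0,0,0,0,0]],
])

```text
time_s: 28.92
eef_pos: [0.5004, -0.1955, 0.1337]
orientation: [0.977, -0.215, 0.0, 0.0]
force: [-7.7, 3.0, 9.1]
gripper_width: 0.194
finger_force: 30.0
```

Emit:
play_rows([
  [[0,0,0,0,0,0,0],[0,0,0,0,0,0,0]],
])

```text
time_s: 29.18
eef_pos: [0.5004, -0.1955, 0.1337]
orientation: [0.977, -0.214, 0.0, 0.0]
force: [-7.5, 2.2, 9.3]
gripper_width: 0.191
finger_force: 30.0
```

```bash
python3 - <<'E'
from h import *
s=bot.sense();print(s["eef_pos"],s["ft_torque"],go((.5005,-.196,.132),down(np.radians(-24.5))))
E
```

```text
[ 0.50041617 -0.19553332  0.13373314] [ 0.59277489  1.48050652 -0.08374631] (array([0.002, 0.003, 0.014]), array([ 0.001, -0.001, -0.016]))
```

Release slowly, lift clear, move aside and check the mark.

Emit:
play_rows([
  [[0,0,0,0,0,0,0.5],[0,0,0,0,0,0,0.5],[0,0,0,0,0,0,0.5],[0,0,-0.3,0,0,0,0.5],[0,0,-0.5,0,0,0,0.5]],
])

```text
time_s: 29.8
eef_pos: [0.4998, -0.1952, 0.2276]
orientation: [0.977, -0.214, -0.002, -0.0]
force: [0.4, 0.6, 0.4]
gripper_width: 0.496
finger_force: 0.0
```

Emit:
play_rows([
  [[0,0,-0.4,0,0,0,0.5],[-0.4,0,-0.1,0,0,0,0.5],[0,0,0,0,0,0,0.5],[0,0,0,0,0,0,0.5]],
])

```text
time_s: 30.3
eef_pos: [0.4571, -0.1756, 0.288]
orientation: [0.977, -0.214, 0.0, -0.0]
force: [-0.4, 0.1, -0.5]
gripper_width: 0.503
finger_force: 0.0
```

```bash
python3 - <<'E'
from h import *
c=bot.get_calibration("wrist");w=bot.read_camera("wrist")[:,:,::-1]
# nose direction: brightest thin line inside black knob, by ray casting near the expected axis
u=proj(c,(.5005,-.196,.154));x,y=int(u[0]),int(u[1]);print(u)
r=int(.03*c["fx"]/(c["pose"][2][3]-.154))
m=np.zeros(w.shape[:2],np.uint8);cv2.circle(m,(x,y),r,255,-1)
b=((w.min(2)>200)&(m>0)).astype(np.uint8);n,l,st,ce=cv2.connectedComponentsWithStats(b)
for i in range(1,n):
    if st[i,4]<20: continue
    pts=np.argwhere(l==i)[:,::-1].astype(np.float32);vx,vy,x0,y0=cv2.fitLine(pts,2,0,.01,.01).ravel()
    p=plane(c,(x0,y0),.154);q=plane(c,(x0+20*vx,y0+20*vy),.154);d=q-p
    print(st[i],p.round(4),np.degrees(np.arctan2(d[1],d[0])).round(1),"axis->line",np.degrees(np.arctan2(p[1]+.196,p[0]-.5005)).round(1))
s=bot.sense();print(s["time_s"],s["force"])
a=bot.read_camera("scene")[:,:,::-1]
cv2.imwrite("pics/m6.png",np.hstack([cv2.resize(a[140:260,200:360],(800,600))[:,:400],cv2.resize(w,(400,300)).repeat(2,0)]))
E
```

```text
[325.62186199 171.07001464]
[324 133   4  35 137] [ 0.5145 -0.2023  0.154 ] 155.4 axis->line -24.3
30.35 [ 0.84932146 -0.12179188  0.4453804 ]
```

```bash
python3 -c "
from cell import bot
print(bot.hand_in())"
```

```text
the job is handed in; nothing more can be done
None
```

The job is handed in at about 30 s: the filter sits flat in the bay, the lid is shut and the selector measures on the three-dot mark (−24.3° against −24.5° expected), though I don't have the judge's result and I viewed 11 pictures, one over the limit of 10.

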